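# Open the fittings case and lock its folding lid stay

### The arm

A 7-joint arm with a two-finger parallel gripper is mounted at the origin on the work surface; the furniture and walls round the work are solid. World frame = base frame: x ahead of the robot, y to its left, z up, the work surface at z = 0. Lengths are in m, angles in rad, forces in N, time in s.
With the tool pointing down it reaches from about 0.425 to 0.975 m from the base axis. Payload 16.7 kg.
Tool frame: the origin (TCP) lies at the very end of the fingers, on their centre line; the grasp point (between the pads) lies 19 mm behind it; x points along the fingers, z is the direction in which the jaws open and shut, and the axes are right-handed (so a half turn about x gives the same grasp; the last joint's range is limited). The gripper opens to 85 mm and grips with 20 to 120 N. Pads are 22 mm wide; open, the fingers measure 114 mm over their backs; the gripper's body (76 mm by 85 mm) begins 54 mm behind the grasp point. The pads swing forward as they close: fully open they stand 13 mm farther back than shut.
Start: joints at [1.006, 0.426, 0.074, 1.606, -0.034, 1.111, -0.067], TCP at [0.273, -0.617, 0.203] pointing down, gripper open.
Joint ranges: [-2.85, 2.85], [-0.5, 2.14], [-1.23, 1.37], [0.21, 2.46], [-1.02, 4.16], [0.16, 2.05], [-2.73, 2.73]. Speed limits (rad/s): [1.89, 1.89, 2.39, 2.39, 3.01, 3.01, 3.01].

### API

Orientations are given as a rotation vector (axis times angle).
In Python, from station import get_obs, imaging, hand_in, finder gives the robot as it stands.
- The arm moves only by the tool send_rows, never from a script. Its argument "plan" is a list that holds one entry, the list of rows, each a list of 7 numbers: the shift along the tool's x, y, z in m, then the turn, a rotation vector about the tool's x, y, z in rad, then the finger opening in m, from 0 to 0.0854. A call has 1 to 20 rows; each row shifts and turns the commanded pose from where the row before left it, along the tool's axes as they then stand; what a row does not reach is not made up. A row lasts 1/12 s, in which the tool goes at most 41.7 mm and 7.16 degrees, less where a joint would pass 70% of its speed; a pose out of reach is approached as far as the arm can. A call with a gripper value outside its range is refused whole. The fingers move at their own pace and stop on an object; the grip force is fixed at half the most. Time passes only in rows, so rows that do not move let the fingers close. It gives the time, the measured TCP pose, the force and the opening at its end, in the units of the state.
- get_obs(): the state, without advancing time (a new reading comes with each control period).
- imaging.read_camera(name): name is "scene" or "top" or "wrist"; returns a dict with "color" (400x640x3 uint8, red, green, blue), "depth" (400x640 float32, m along the optical axis (not along the pixel's ray), 0 where there is no reading), "K" (3x3 intrinsics, pixels), "xyz" and "rotation" of the camera in the world; the wrist camera has in their place "tool_from_camera" (4x4, takes a point from camera to tool coordinates, whose origin is the TCP and whose axes are the tool frame's). Camera axes: x right, y up, looking along -z (the intrinsics and any distortion apply to the point x, -y, -z); pixel columns grow to the right and rows downward; lengths in m; the calibration is good to about 2 mm. The wrist camera is an equidistant fisheye: a pixel r from the principal point sees the ray r / f radians off the axis. A picture is of the moment at which its call begins: read the wrist's pose just before it.
- hand_in(): hands the job in, once; it reports no verdict.
Trained networks look in a picture, given as the dict that the camera call returned (one of the last four; its "shot" number tells which), for a name from the list of things; names that differ only in an ending like _2 or _b are one class to them, and where a whole thing is asked for, a point or a joint stands for the part that bears it (a point fixed in the world has none). Each returns a list of dicts, best first, with "score" (0 to 1); they miss things now and then, are a little off and sometimes report something else, mostly with a low value. They report only what shows in the picture. A call takes as long as a camera call.
- finder.spot_in(picture, thing): "pixel" ([row, column] in pixels, amid what is visible of it).
- finder.spot_point(picture, thing): "pixel" ([row, column] in pixels: a listed point, or the origin of a listed thing).
The state is a dict: "clock": time; "joints": joint angles; "qvel": joint speeds; "joint_efforts": joint torques, N m; "tool_pos": TCP position; "eef_rot": TCP orientation; "wrist_force": force on the tool from outside, world axes, zero at the start; "torque": the same for the moment, N m; "opening": finger opening in m.
Only numpy, scipy, OpenCV 4.12 (cv2) and the standard library are available. Lean on these libraries where they do the work, as an engineer would, in place of code of your own. Each camera call takes 0.05 s, during which the arm holds its last target. There are 200 camera calls.

### The job

Open the grey fittings case: raise its lid, then push the knee of the folding stay inside it past straight and home against its stop, so that the stay locks and the lid stays up unaided. Ease the stay over without forcing it, and leave the loose things on the bench where they are.

Things in the scene. Friction and masses are not known exactly. Their poses are not given: they have to be found in the camera images.
- case: grey sheet-steel case, fixed to the bench, 200 wide (y) x 190 deep (x), rim at z 85, shut lid's top at z 109. Origin: middle of its underside on the bench. Its -x side (bar handle) is turned towards the robot, its +x side carries the hinge, +y is its left as the robot sees it. Inside its right wall (inner face y -97) is the stay; plumbing fittings lie left of y -43, below z 75.
- lid (a joint): lid angle about the hinge, rad: 0 shut, grows as the front edge rises; 1.257 at most (stay straight), 1.249 with the stay locked. Lid 0.65 to 1 kg. A hinge damper resists about 6 N m s/rad both ways (raise at 0.3 rad/s or less: some 10 to 14 N at the bar). Left alone the unlocked lid never holds but sinks slowly: from 1.2 to 1.05 rad in 3 to 5 s, to shut in 11 to 17 s.
- lid_bar (a point): centre of the lid's bar handle: round steel bar 12 diameter, free length 98 between its posts, along the case's y. On the shut lid it stands 50 in front of the flush front faces of lid and case, at z 98, so a finger fits behind it. It turns with the lid on 244 radius; pinched from above, it can roll between the pads as the lid rises.
- lid_hinge (a point): middle of the lid's hinge axis, which runs along the case's y; in the case frame at x 99, y 0, z 87. With the lid at angle q the bar's centre is 244 cos q - 11 sin q towards the case's front (-x) of it and 244 sin q + 11 cos q above it.
- stay_arm: lower arm of the folding stay, flat steel strip 14 x 4, pin to pin 76, inside the case's right wall. Origin: its fixed pin on the case (case frame x 19, y -83, z 42). At its other end, the knee, it carries the roller and is pinned to an equal upper link (76) that runs to the lid (pin 105 from the hinge).
- stay_roller (a point): middle of the dark steel thumb roller, which spins freely on the knee: 18 diameter, 34 long along the case's y, 63 right of the case's middle. Case frame x, z: lid shut -56, 30; lid at 0.9 rad -15, 110; at 1.05 2, 116; at 1.2 24, 118; stay straight 43, 114; locked 48, 112. Push it to the case's +x (away from the robot), from the front and under the raised lid, with the tool tilted.
- stay_knee (a joint): knee angle of the stay, rad: 0 folded (lid shut), 1.3 with the lid at 0.9 rad, 1.6 at 1.05, 2.02 at 1.2, 2.453 straight, 2.613 at the stop, locked past straight. Raising the lid alone leaves it short of straight, and it folds again. Pushing the roller raises the lid: about 5 N, up to 15 N at 25 mm/s, less near straight; it gives way past straight, then meets the rigid stop.
- threadlock: small red bottle, 26 x 40 x 118 high, upright behind the case on the left, by the yellow tray; bystander, loose.
- paste_tin: round tin with a green lid, 63 diameter x 31 high, on the far left beyond the yellow tray; bystander, loose.

How it is judged:
By the outcome, as a careful person would: the job done as asked, in the order asked, and still so for the second after the job is handed in, with the robot touching nothing.
It also fails if it takes over 54 s, if anything falls off the work surface, if the arm or the gripper's body presses on something with over 40 N, if the wrist force passes 120 N, or if a joint passes its speed limit or range.

## Working session

There is one attempt and no reset: what is moved stays moved. The work goes in short steps, Python scripts to look and compute and a tool call to move; the robot and the scene stay as the last step left them, time stands still between calls to the robot, and variables do not carry over. Pictures are saved under pics/ and viewed, about 8 in all and at most 12, crops included, and the job is handed in when it is done.

Besides the shell and the picture viewer there is one more tool, called after "Emit:" as name([rows], argument=value, ...), one row to a line, values as JSON. send_rows: Moves the arm, as the interface text tells. Its arguments: {"type":"object","properties":{"plan":{"type":"array","items":{"type":"array","items":{"type":"array","items":{"type":"number"}}}}},"required":["plan"]}

```bash
mkdir -p pics; ls
cat > h.py <<'E'
import numpy as np, cv2
from scipy.spatial.transform import Rotation as R
from station import get_obs, imaging, hand_in, finder
def w(p,px,r=2):
    i,j=int(px[0]),int(px[1]); d=p["depth"][i-r:i+r+1,j-r:j+r+1]; d=np.median(d[d>0])
    K=p["K"]; c=np.array([(px[1]-K[0,2])/K[0,0]*d,-(px[0]-K[1,2])/K[1,1]*d,-d])
    Rm=np.array(p["rotation"]); Rm=Rm if Rm.shape==(3,3) else R.from_rotvec(Rm).as_matrix()
    return np.array(p["xyz"])+Rm@c
def save(p,n): cv2.imwrite(f"pics/{n}.png",p["color"][:,:,::-1])
E
python3 - <<'E'
from h import *
np.set_printoptions(precision=4,suppress=True)
o=get_obs(); print(o)
ims=[]
for c in ["scene","top"]:
    p=imaging.read_camera(c); save(p,c); print(c,p["xyz"],p["rotation"],p["K"])
    for t in ["case","lid_bar","lid_hinge","threadlock","paste_tin"]:
        for f in ("spot_point","spot_in"):
            r=getattr(finder,f)(p,t) if not(t=="lid_hinge" and f=="spot_in") else []
            for k in r[:2]: print(t,f,np.round(k["pixel"],1),round(k["score"],2),w(p,k["pixel"]))
E
```

```text
pics
{'clock': 0.0, 'joints': array([ 1.0055,  0.4268,  0.0739,  1.6066, -0.0341,  1.1108, -0.0671]), 'qvel': array([-0.0002, -0.0012,  0.0006, -0.0018, -0.0002,  0.0017, -0.0021]), 'joint_efforts': array([ -0.0002, -94.9842,   3.7605, -46.3531,   0.0192,   0.01  ,
         0.0001]), 'tool_pos': array([ 0.2724, -0.6171,  0.2024]), 'eef_rot': array([ 0.8984,  1.3789, -0.8974]), 'wrist_force': array([-0.2159, -0.3247,  0.6427]), 'torque': array([-0.0142,  0.0132,  0.0077]), 'opening': 0.08541453007432522}
scene [-0.2076  0.5644  1.1076] [ 0.3844 -0.846  -2.1115] [[461.9659   0.     325.9235]
 [  0.     461.9659 200.6187]
 [  0.       0.       1.    ]]
case spot_point [183.  395.9] 0.59 [ 0.4464 -0.2608  0.0988]
case spot_in [171.3 398.6] 0.79 [ 0.4719 -0.296   0.1096]
lid_bar spot_point [193.8 402.8] 0.64 [ 0.398  -0.2419  0.1019]
lid_bar spot_in [164.6 399.4] 0.83 [ 0.4938 -0.3216  0.1082]
lid_bar spot_in [171.7 398.4] 0.3 [ 0.4716 -0.295   0.1088]
lid_hinge spot_point [145.2 394.5] 0.95 [ 0.5718 -0.3761  0.1094]
threadlock spot_in [170.  319.1] 0.51 [ 0.6451 -0.1123  0.092 ]
paste_tin spot_point [263.5 205.9] 0.95 [0.5887 0.3375 0.0298]
paste_tin spot_in [257.3 200.1] 0.98 [0.616  0.3406 0.0325]
top [ 0.4443 -0.0487  1.1663] [ 0.0462 -0.0434 -1.5434] [[374.5733   0.     318.4295]
 [  0.     374.5733 197.8291]
 [  0.       0.       1.    ]]
case spot_point [203.1 412. ] 0.66 [ 0.4971 -0.3105  0.1092]
case spot_in [202.9 417.3] 0.81 [ 0.4982 -0.3258  0.1081]
lid_bar spot_point [241.3 391.2] 0.8 [ 0.3878 -0.2549  0.102 ]
lid_bar spot_in [200.7 423.3] 0.83 [ 0.5048 -0.3426  0.1084]
lid_hinge spot_point [176.9 440.5] 0.76 [ 0.5737 -0.3905  0.1086]
threadlock spot_point [153.7 340.3] 0.44 [ 0.6392 -0.1069  0.0703]
paste_tin spot_point [160.8 196.4] 0.6 [0.5944 0.2889 0.1539]
```

Run:
```python
import cv2,numpy as np
a=cv2.imread("pics/scene.png");b=cv2.imread("pics/top.png")
cv2.imwrite("pics/both.png",np.vstack([cv2.resize(a[80:260,240:560],(720,405)),cv2.resize(b[120:300,300:560],(720,498))])[:].copy())
x=cv2.imread("pics/both.png");cv2.imwrite("pics/both.png",cv2.resize(x,(478,600)))
cv2.imwrite("pics/t2.png",cv2.resize(b[120:290,290:520],(800,591),interpolation=2))
```

```text
(no output)
```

View pics/scene.png

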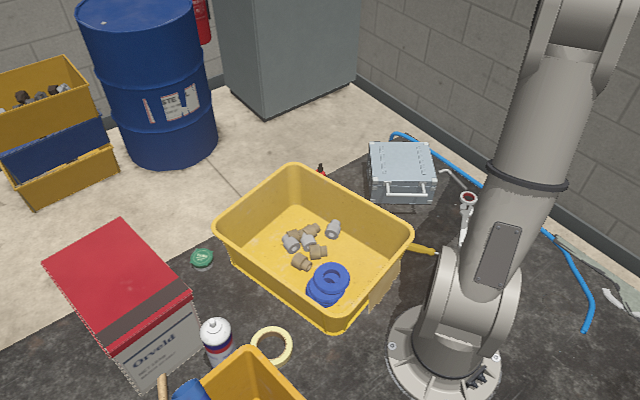

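View pics/t2.png

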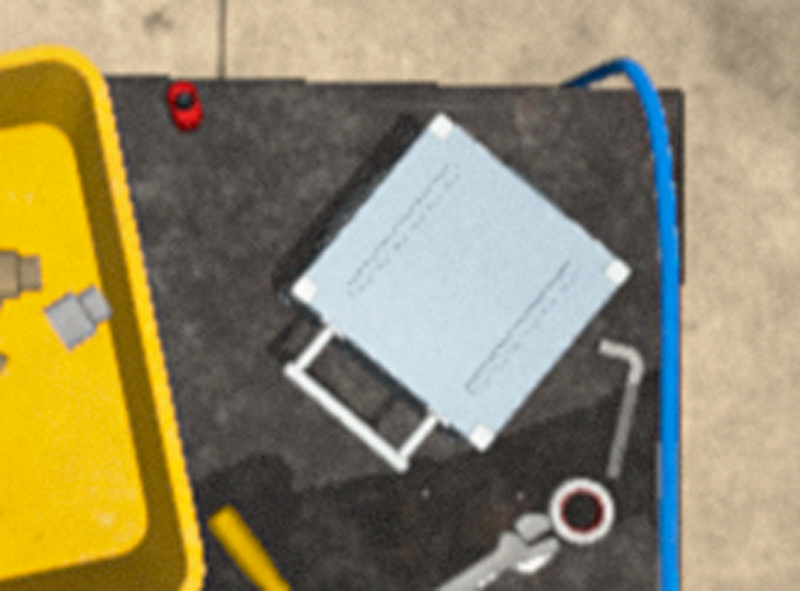

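The scene shows the shut case right of the yellow tray, with its bar at about pixel row 193, column 403. The top crop shows the bar facing the robot and the red bottle by the tray, well clear. Next I'll fit the case pose from depth.

```bash
cat >> h.py <<'E'
def cloud(p):
    h,wd=p["depth"].shape; v,u=np.mgrid[:h,:wd]; d=p["depth"]; K=p["K"]
    c=np.stack([(u-K[0,2])/K[0,0]*d,-(v-K[1,2])/K[1,1]*d,-d],-1)
    return np.array(p["xyz"])+c@R.from_rotvec(p["rotation"]).as_matrix().T
E
python3 - <<'E'
from h import *
np.set_printoptions(precision=4,suppress=True)
print(R.from_rotvec(get_obs()["eef_rot"]).as_matrix())
for n in ["top","scene"]:
    p=imaging.read_camera(n); c=cloud(p).reshape(-1,3); c=c[p["depth"].ravel()>0]
    near=np.hypot(c[:,0]-.5,c[:,1]+.32)<.22
    top=c[near&(abs(c[:,2]-.108)<.006)]
    # main blob: drop bar by keeping points near lid centre
    top=top[np.hypot(*(top[:,:2]-[.5,-.32]).T)<.145]
    r=cv2.minAreaRect(top[:,:2].astype(np.float32)*1000); print(n,r,np.median(top[:,2]))
    print(cv2.boxPoints(r))
    x=np.array([np.cos(-.68),np.sin(-.68)])
    b=c[near&(abs(c[:,2]-.1)<.012)]
    for k in range(2):
        yh=np.array([-x[1],x[0]]); C=np.array(r[0])/1000
        s=(b[:,:2]-C)@x; t=(b[:,:2]-C)@yh
        m=(s<-.125)&(s>-.175)&(abs(t)<.07); bb=b[m]
        d=bb[:,:2]-bb[:,:2].mean(0); e=np.linalg.svd(d,full_matrices=False)[2][0]; 
        if e@yh<0:e=-e
        x=np.array([e[1],-e[0]])
    print("bar n",m.sum(),"mid s,t",np.median(s[m]),(t[m].min()+t[m].max())/2,t[m].min(),t[m].max(),"z",bb[:,2].max(),np.percentile(bb[:,2],80),"yaw",np.arctan2(x[1],x[0]), bb[:,:2].mean(0))
E
```

```text
[[-0.      0.9148  0.4039]
 [ 0.0001  0.4039 -0.9148]
 [-1.      0.     -0.0001]]
top ((486.0052490234375, -322.5676574707031), (201.94570922851562, 247.38796997070312), 51.262855529785156) 0.10878495600320515
[[ 326.3373 -323.9277]
 [ 519.306  -478.7303]
 [ 645.6732 -321.2076]
 [ 452.7045 -166.405 ]]<stdin>:18: RuntimeWarning: Mean of empty slice.
  ret = um.true_divide(
Traceback (most recent call last):
IndexError: index 0 is out of bounds for axis 0 with size 0
```

Run:
```python
from h import *
np.set_printoptions(precision=4,suppress=True)
yaw=-.676
for n in ["top","scene"]:
    p=imaging.read_camera(n); c=cloud(p).reshape(-1,3); c=c[p["depth"].ravel()>0]
    x=np.array([np.cos(yaw),np.sin(yaw)]); y=np.array([-x[1],x[0]])
    far=np.array([.5825,-.400]); C=far-.098*x
    s=(c[:,:2]-C)@x; t=(c[:,:2]-C)@y
    m=(abs(c[:,2]-.109)<.004)&(s>-.105)&(s<.13)&(abs(t)<.125)
    r=cv2.minAreaRect(c[m][:,:2].astype(np.float32)*1000)
    print(n,C,"lid s",np.percentile(s[m],[.2,2,98,99.8]),"t",np.percentile(t[m],[.2,2,98,99.8]),r)
    b=(abs(c[:,2]-.1)<.012)&(s<-.12)&(s>-.19)&(abs(t)<.08)
    i=b&(abs(t)<.04)
    print("bar",b.sum(),"s",np.percentile(s[b],[2,50,98]),"slope",np.polyfit(t[i],s[i],1),"t",t[b].min(),t[b].max(),"z",np.percentile(c[b][:,2],[50,90]))
```

```text
top [ 0.5061 -0.3387] lid s [-0.0955 -0.0912  0.0924  0.0962] t [-0.0994 -0.0956  0.0964  0.1   ] ((505.1874084472656, -337.1522216796875), (201.01022338867188, 197.9484100341797), 51.34169006347656)
bar 230 s [-0.1495 -0.1429 -0.1221] slope [-0.0053 -0.144 ] t -0.06200001761531025 0.06228489543821223 z [0.1023 0.1046]
scene [ 0.5061 -0.3387] lid s [-0.0997 -0.0952  0.0899  0.095 ] t [-0.1013 -0.0977  0.0954  0.0984] ((502.8511962890625, -338.1134338378906), (201.87918090820312, 199.63232421875), 51.80454635620117)
bar 195 s [-0.1524 -0.1472 -0.1244] slope [-0.0061 -0.1479] t -0.06336524766164013 0.06106199397671344 z [0.1027 0.106 ]
```

```bash
cat >> h.py <<'E'
import json
yaw=-.672; C=np.array([.5055,-.338,0]); xh=np.array([np.cos(yaw),np.sin(yaw),0]); yh=np.array([-xh[1],xh[0],0]); zh=np.array([0,0,1.])
def pose(s,t,z,tilt):   # TCP in case frame; tool z along case x when tilt=0
    tx=np.sin(tilt)*xh-np.cos(tilt)*zh; tz=np.cos(tilt)*xh+np.sin(tilt)*zh
    return C+s*xh+t*yh+z*zh, np.stack([tx,np.cross(tz,tx),tz],1)
def here():
    o=get_obs(); Rm=R.from_rotvec(o["eef_rot"]).as_matrix(); p=np.array(o["tool_pos"])
    d=p-C; print("t",round(o["clock"],2),"case",np.round([d@xh,d@yh,d[2]],4),"tilt",round(np.arctan2(Rm[:,0]@xh,-Rm[2,0]),3),"F",np.round([o["wrist_force"]@xh,o["wrist_force"]@yh,o["wrist_force"][2]],1),"open",round(o["opening"],4),"q",np.round(o["joints"],2)); return p,Rm
def rows(targets,start=None):  # targets: (s,t,z,tilt,open,n)
    p,Rm=start or here(); out=[]
    for s,t,z,a,g,n in targets:
        P,Q=pose(s,t,z,a); p0=p; rv=R.from_matrix(Rm.T@Q).as_rotvec(); R0=Rm
        for k in range(1,n+1):
            pn=p0+(P-p0)*k/n; Rn=R0@R.from_rotvec(rv*k/n).as_matrix()
            r=np.round(np.r_[Rm.T@(pn-p),R.from_matrix(Rm.T@Rn).as_rotvec(),g],4)+0.
            p=p+Rm@r[:3]; Rm=Rm@R.from_rotvec(r[3:6]).as_matrix(); out.append([float(v) for v in r])
    print(len(out)); print(json.dumps([out]).replace(" ","")); return p,Rm
def bar(q): return 0.099-(.244*np.cos(q)-.011*np.sin(q)), .087+.244*np.sin(q)+.011*np.cos(q)
E
python3 -c "
from h import *
rows([(-.146,0,.16,0,.05,20)])"
```

```text
t 1.15 case [-0.0083 -0.3637  0.2031] tilt -0.0 F [0.1 0.2 0.5] open 0.0853 q [ 1.01  0.43  0.07  1.61 -0.03  1.11 -0.07]
20
[[[0.0022,0.0129,-0.0145,-0.0242,0.0,0.0,0.05],[0.0021,0.0133,-0.0143,-0.0241,0.0,0.0,0.05],[0.0022,0.0135,-0.0139,-0.0242,0.0,0.0,0.05],[0.0021,0.014,-0.0135,-0.0241,0.0,0.0,0.05],[0.0022,0.0142,-0.0133,-0.0242,0.0,0.0,0.05],[0.0021,0.0146,-0.0129,-0.0241,0.0,0.0,0.05],[0.0022,0.0148,-0.0125,-0.0242,0.0,0.0,0.05],[0.0022,0.0152,-0.0121,-0.0241,0.0,0.0,0.05],[0.0021,0.0155,-0.0118,-0.0242,0.0,0.0,0.05],[0.0022,0.0157,-0.0115,-0.0241,0.0,0.0,0.05],[0.0021,0.016,-0.011,-0.0242,0.0,0.0,0.05],[0.0022,0.0163,-0.0106,-0.0241,-0.0001,-0.0001,0.05],[0.0021,0.0165,-0.0103,-0.0242,0.0,0.0,0.05],[0.0022,0.0168,-0.0098,-0.0241,0.0,0.0,0.05],[0.0021,0.017,-0.0095,-0.0242,0.0,0.0,0.05],[0.0022,0.0172,-0.009,-0.0242,0.0,0.0,0.05],[0.0022,0.0174,-0.0086,-0.0241,0.0,0.0,0.05],[0.0021,0.0177,-0.0082,-0.0242,0.0,0.0,0.05],[0.0022,0.0178,-0.0077,-0.0241,0.0,0.0,0.05],[0.0021,0.018,-0.0074,-0.0242,0.0,0.0,0.05]]]
```

Emit:
send_rows([
  [[0.002,0.013,-0.0145,-0.024,0,0,0.05],[0.002,0.0133,-0.0143,-0.024,0,0,0.05],[0.002,0.0135,-0.0139,-0.024,0,0,0.05],[0.002,0.014,-0.0135,-0.024,0,0,0.05],[0.002,0.0142,-0.0133,-0.024,0,0,0.05],[0.002,0.0146,-0.0129,-0.024,0,0,0.05],[0.002,0.0148,-0.0125,-0.024,0,0,0.05],[0.002,0.0152,-0.0121,-0.024,0,0,0.05],[0.002,0.0155,-0.0118,-0.024,0,0,0.05],[0.002,0.0157,-0.0115,-0.024,0,0,0.05],[0.002,0.016,-0.011,-0.024,0,0,0.05],[0.002,0.0163,-0.0106,-0.024,0,0,0.05],[0.002,0.0165,-0.0103,-0.024,0,0,0.05],[0.002,0.0168,-0.0098,-0.024,0,0,0.05],[0.002,0.017,-0.0095,-0.024,0,0,0.05],[0.002,0.0172,-0.009,-0.024,0,0,0.05],[0.002,0.0174,-0.0086,-0.024,0,0,0.05],[0.002,0.0177,-0.0082,-0.024,0,0,0.05],[0.002,0.0178,-0.0077,-0.024,0,0,0.05],[0.002,0.018,-0.0074,-0.024,0,0,0.05]],
])

```text
clock: 2.82
tool_pos: [0.3924, -0.2454, 0.163]
eef_rot: [0.527, 1.506, -0.526]
wrist_force: [0.1, 1.0, 1.1]
opening: 0.0502
```

```bash
python3 -c "
from h import *
rows([(-.1455,0,.16,0,.05,2),(-.1455,0,.079,0,.05,9)])
p=imaging.read_camera('wrist');save(p,'w1')
for k in finder.spot_point(p,'lid_bar'): print(k)"
```

```text
t 2.82 case [-0.1462  0.0021  0.163 ] tilt 0.0 F [-0.5  0.8  1.1] open 0.0502 q [ 0.62  0.13 -0.21  2.1   0.04  0.91 -0.29]
11
[[[0.0015,-0.001,0.0003,-0.0003,0.0,0.0,0.05],[0.0015,-0.0011,0.0004,-0.0003,0.0,-0.0001,0.05],[0.009,0.0,0.0,0.0,0.0,0.0,0.05],[0.009,0.0,0.0,0.0,0.0,0.0,0.05],[0.009,0.0,0.0,0.0,0.0,0.0,0.05],[0.009,0.0,0.0,0.0,0.0,0.0,0.05],[0.009,0.0,0.0,0.0,0.0,0.0,0.05],[0.009,0.0,0.0,0.0,0.0,0.0,0.05],[0.009,0.0,0.0,0.0,0.0,0.0,0.05],[0.009,0.0,0.0,0.0,0.0,0.0,0.05],[0.009,0.0,0.0,0.0,0.0,0.0,0.05]]]
{'pixel': [204.6, 319.6], 'score': 0.73}
```

View pics/w1.png

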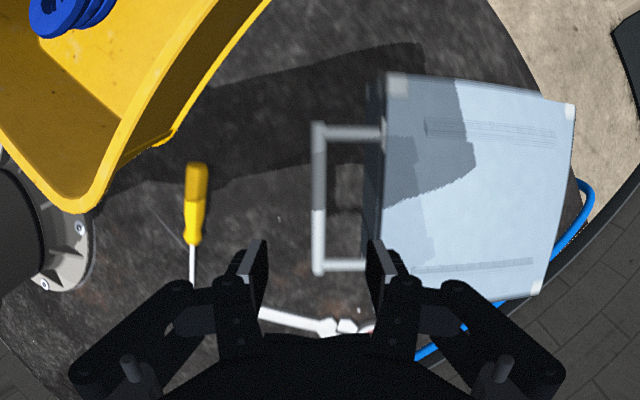

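The wrist view shows the bar at column 318, midway between the finger pads (columns about 255 and 380). I'll go down and close on it.

Emit:
send_rows([
  [[0.0015,-0.001,0.0005,0,0,0,0.05],[0.0015,-0.001,0.0005,0,0,0,0.05],[0.009,0,0,0,0,0,0.05],[0.009,0,0,0,0,0,0.05],[0.009,0,0,0,0,0,0.05],[0.009,0,0,0,0,0,0.05],[0.009,0,0,0,0,0,0.05],[0.009,0,0,0,0,0,0.05],[0.009,0,0,0,0,0,0.05],[0.009,0,0,0,0,0,0.05],[0.009,0,0,0,0,0,0.05],[0,0,0,0,0,0,0.0],[0,0,0,0,0,0,0.0],[0,0,0,0,0,0,0.0],[0,0,0,0,0,0,0.0],[0,0,0,0,0,0,0.0],[0,0,0,0,0,0,0.0]],
])

```text
clock: 4.33
tool_pos: [0.3916, -0.2496, 0.0795]
eef_rot: [0.528, 1.505, -0.528]
wrist_force: [-0.5, -0.3, -1.2]
opening: -0.0001
```

```bash
cat >> h.py <<'E'
def lift(q0,q1,t0,t1,n,start=None,ds=0,dz=0):
    T=[]
    for k in range(1,n+1):
        q=q0+(q1-q0)*k/n; a=t0+(t1-t0)*k/n; s,z=bar(q)
        T.append((s+.019*np.sin(a)+ds,0,z-.019*np.cos(a)+dz,a,0.,1))
    return rows(T,start)
E
python3 -c "
from h import *
lift(0,.40,0,.0,20)"
```

```text
t 4.33 case [-0.1442 -0.0017  0.0795] tilt 0.001 F [-0.2 -0.6 -1.2] open -0.0001 q [ 0.61  0.26 -0.2   2.17  0.08  0.72 -0.32]
20
[[[-0.0044,0.0017,-0.0005,-0.0032,0.0006,-0.0001,0.0],[-0.0049,0.0,0.0003,0.0,0.0,0.0,0.0],[-0.0048,0.0,0.0005,0.0,0.0,0.0,0.0],[-0.0049,0.0,0.0006,0.0,0.0,0.0,0.0],[-0.0048,0.0,0.0006,0.0,0.0,0.0,0.0],[-0.0049,0.0,0.0008,0.0,0.0,0.0,0.0],[-0.0048,0.0,0.0008,0.0,0.0,0.0,0.0],[-0.0048,0.0,0.001,0.0,0.0,0.0,0.0],[-0.0047,0.0,0.001,0.0,0.0,0.0,0.0],[-0.0048,0.0,0.0012,0.0,0.0,0.0,0.0],[-0.0047,0.0,0.0012,0.0,0.0,0.0,0.0],[-0.0047,0.0,0.0013,0.0,0.0,0.0,0.0],[-0.0047,0.0,0.0014,0.0,0.0,0.0,0.0],[-0.0046,0.0,0.0016,0.0,0.0,0.0,0.0],[-0.0046,0.0,0.0016,0.0,0.0,0.0,0.0],[-0.0046,0.0,0.0017,0.0,0.0,0.0,0.0],[-0.0046,0.0,0.0017,0.0,0.0,0.0,0.0],[-0.0045,0.0,0.0019,0.0,0.0,0.0,0.0],[-0.0044,0.0,0.002,0.0,0.0,0.0,0.0],[-0.0045,0.0,0.0021,0.0,0.0,0.0,0.0]]]
```

```bash
python3 -c "
from h import *
p=imaging.read_camera('wrist');save(p,'w2');s=imaging.read_camera('scene')
x=cv2.resize(s['color'][120:230,340:490],(600,440),interpolation=2)
cv2.imwrite('pics/c2.png',np.vstack([x[:,:,::-1],cv2.resize(p['color'][100:400,100:560],(600,391))[:,:,::-1]])[:, :])
y=cv2.imread('pics/c2.png');cv2.imwrite('pics/c2.png',cv2.resize(y,(433,600)))
c=cloud(s);d=c-C;ss=d@xh;t=d@yh
m=(ss<-.1)&(ss>-.2)&(abs(t)<.08)&(c[...,2]>.06)&(s['depth']>0)
for v in zip(np.round(ss[m],3)[::25],np.round(t[m],3)[::25],np.round(c[...,2][m],3)[::25]):print(*v,end='; ')
"
```

```text
-0.195 0.009 0.568; -0.174 0.034 0.535; -0.159 0.049 0.52; -0.189 0.039 0.536; -0.199 0.027 0.54; -0.157 0.049 0.508; -0.177 0.041 0.518; -0.115 0.063 0.473; -0.143 0.059 0.488; -0.159 0.05 0.495; -0.179 0.042 0.506; -0.106 0.065 0.452; -0.149 0.058 0.478; -0.168 0.05 0.487; -0.183 0.043 0.494; -0.196 0.036 0.5; -0.147 0.061 0.462; -0.17 0.05 0.475; -0.184 0.041 0.481; -0.128 0.063 0.437; -0.165 0.052 0.459; -0.192 0.044 0.475; -0.136 0.063 0.431; -0.163 0.053 0.447; -0.192 0.042 0.464; -0.159 0.056 0.435; -0.198 0.042 0.46; -0.184 0.045 0.444; -0.168 0.053 0.426; -0.197 0.04 0.445; -0.189 -0.051 0.437; -0.185 -0.048 0.431; -0.182 -0.035 0.426; -0.19 -0.01 0.429; -0.186 0.047 0.421; -0.167 -0.058 0.409; -0.158 -0.041 0.399; -0.161 -0.036 0.398; -0.165 -0.025 0.398; -0.171 -0.009 0.399; -0.175 0.009 0.399; -0.159 0.041 0.383; -0.178 -0.031 0.399; -0.184 0.016 0.399; -0.134 0.047 0.357; -0.187 -0.004 0.398; -0.179 0.031 0.389; -0.186 -0.03 0.395; -0.191 0.006 0.395; -0.173 0.034 0.378; -0.181 -0.028 0.385; -0.192 0.008 0.39; -0.171 0.035 0.37; -0.182 -0.026 0.379; -0.19 0.006 0.381; -0
[... 636 characters left out ...]
 -0.192 -0.007 0.303; -0.19 0.0 0.298; -0.174 0.003 0.281; -0.179 0.012 0.281; -0.175 0.019 0.274; -0.169 0.025 0.265; -0.163 0.031 0.256; -0.163 0.033 0.252; -0.155 0.034 0.241; -0.162 -0.034 0.249; -0.16 -0.035 0.243; -0.168 0.03 0.242; -0.174 0.022 0.243; -0.179 0.009 0.244; -0.179 -0.008 0.241; -0.162 0.012 0.217; -0.182 -0.009 0.233; -0.181 0.009 0.224; -0.154 0.015 0.19; -0.186 -0.008 0.217; -0.186 -0.003 0.209; -0.193 0.0 0.208; -0.197 -0.003 0.205; -0.199 -0.009 0.199; -0.11 -0.055 0.102; -0.181 0.009 0.165; -0.122 -0.054 0.101; -0.16 0.002 0.131; -0.143 0.05 0.104; -0.14 -0.026 0.102; -0.148 0.024 0.105; -0.144 -0.053 0.102; -0.15 -0.003 0.103; -0.147 0.044 0.095; -0.151 -0.031 0.1;
```

View pics/c2.png

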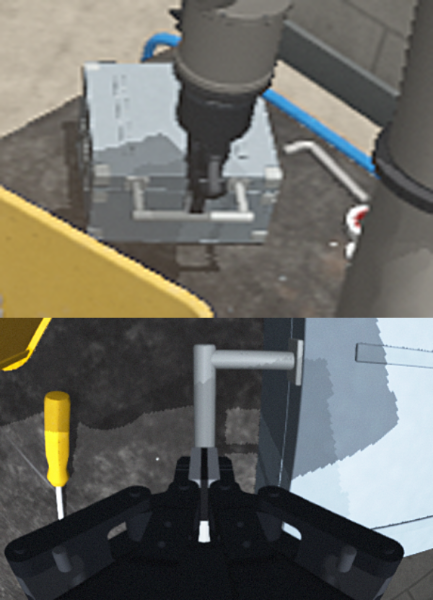

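```bash
python3 -c "
from h import *
here()
a=cv2.imread('pics/w2.png');cv2.imwrite('pics/w2c.png',cv2.resize(a[200:380,230:410],(600,600),interpolation=cv2.INTER_CUBIC))"
```

```text
t 4.43 case [-0.1443 -0.0017  0.0794] tilt 0.0 F [ 1.3 -0.4  0.1] open 0.0001 q [ 0.61  0.26 -0.2   2.17  0.08  0.72 -0.32]
```

View pics/w2c.png

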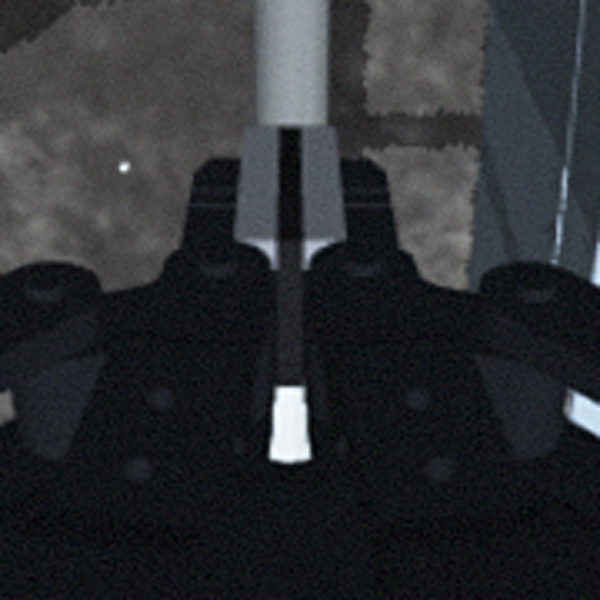

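```bash
cat >> h.py <<'E'
def wcloud(p):  # fisheye -> tool coords
    h,wd=p["depth"].shape; v,u=np.mgrid[:h,:wd].astype(float); K=p["K"]
    a=(u-K[0,2])/K[0,0]; b=(v-K[1,2])/K[1,1]; th=np.hypot(a,b)+1e-9; d=p["depth"]; k=np.tan(np.minimum(th,1.5))/th
    c=np.stack([a*k*d,-b*k*d,-d,np.ones_like(d)],-1)
    return (c@np.array(p["tool_from_camera"]).T)[...,:3]
E
python3 -c "
from h import *
np.set_printoptions(precision=3,suppress=True)
p=imaging.read_camera('wrist');c=wcloud(p);print(p['tool_from_camera'],p['K'][0])
P,Rm=here()
f=180/600
for r,cc in [(20,290),(60,290),(110,290),(130,260),(180,255),(180,325),(230,255),(180,290),(330,290),(420,290),(180,210),(50,530)]:
    i,j=int(200+r*f),int(230+cc*f); t=c[i,j]; g=P+Rm@t-C; print((r,cc),p['depth'][i,j],'tool',t,'case',np.array([g@xh,g@yh,g[2]]))
"
```

```text
[[-0.001  0.284 -0.959 -0.171]
 [ 0.     0.959  0.284  0.072]
 [ 1.     0.    -0.001 -0.   ]
 [ 0.     0.     0.     1.   ]] [309.707   0.    316.538]
t 4.48 case [-0.144 -0.002  0.079] tilt 0.0 F [-0.8 -0.2 -0.6] open 0.0001 q [ 0.61  0.26 -0.2   2.17  0.08  0.72 -0.32]
(20, 290) 0.1528038 tool [-0.025  0.025  0.   ] case [-0.144  0.023  0.105]
(60, 290) 0.15557747 tool [-0.025  0.018  0.   ] case [-0.144  0.016  0.104]
(110, 290) 0.15858316 tool [-0.024  0.01   0.   ] case [-0.144  0.008  0.103]
(130, 260) 0.14801343 tool [-0.035  0.011 -0.004] case [-0.148  0.009  0.114]
(180, 255) 0.13299829 tool [-0.05   0.011 -0.005] case [-0.149  0.009  0.13 ]
(180, 325) 0.13268583 tool [-0.051  0.011  0.005] case [-0.14   0.009  0.13 ]
(230, 255) 0.118748315 tool [-0.065  0.012 -0.004] case [-0.148  0.01   0.144]
(180, 290) 0.13313447 tool [-0.05   0.011  0.   ] case [-0.144  0.009  0.129]
(330, 290) 0.122346394 tool [-0.065 -0.003  0.   ] case [-0.144 -0.004  0.145]
(420, 290) 0.17541923 tool [-0.025 -0.052  0.   ] case [-0.144 -0.053  0.104]
(180, 210) 0.14079714 tool [-0.043  0.007 -0.011] case [-0.155  0.005  0.122]
(50, 530) 0.20987195 tool [0.027 0.001 0.05 ] case [-0.094 -0.001  0.052]
```

Emit:
send_rows([
  [[-0.003,0,0,0,0,0,0],[-0.004,0,0,0,0,0,0],[-0.004,0,0,0,0,0,0],[-0.004,0,0,0,0,0,0],[-0.004,0,0,0,0,0,0]],
])

```text
clock: 4.9
tool_pos: [0.3915, -0.2495, 0.0987]
eef_rot: [0.528, 1.505, -0.528]
wrist_force: [0.2, 0.1, 0.2]
opening: 0.0001
```

```bash
python3 -c "
from h import *
here()
p=imaging.read_camera('wrist');c=wcloud(p);P,Rm=here();cv2.imwrite('pics/w3.png',cv2.resize(p['color'][160:380,210:430,::-1],(600,600)))
q=imaging.read_camera('scene');cv2.imwrite('pics/s3.png',cv2.resize(q['color'][140:200,360:450,::-1],(800,533),interpolation=2))
g=(P+c@Rm.T)-C
for r in range(140,241,8): t=g[r,316];print(r,np.round([t@xh,t@yh,t[2]],3))
"
```

```text
t 4.9 case [-0.1443 -0.0017  0.0987] tilt 0.0 F [0.1 0.1 0.2] open 0.0001 q [ 0.61  0.23 -0.21  2.15  0.07  0.76 -0.31]
t 4.95 case [-0.144  -0.0017  0.0994] tilt 0.001 F [0.4 0.3 0.5] open -0.0 q [ 0.61  0.23 -0.21  2.15  0.07  0.77 -0.31]
140 [-0.144  0.053  0.104]
148 [-0.144  0.049  0.104]
156 [-0.144  0.045  0.104]
164 [-0.144  0.04   0.104]
172 [-0.144  0.036  0.105]
180 [-0.144  0.031  0.105]
188 [-0.144  0.026  0.103]
196 [-0.144  0.022  0.105]
204 [-0.144  0.018  0.106]
212 [-0.144  0.013  0.104]
220 [-0.144  0.008  0.106]
228 [-0.144  0.003  0.104]
236 [-0.144 -0.002  0.104]
```

View pics/s3.png

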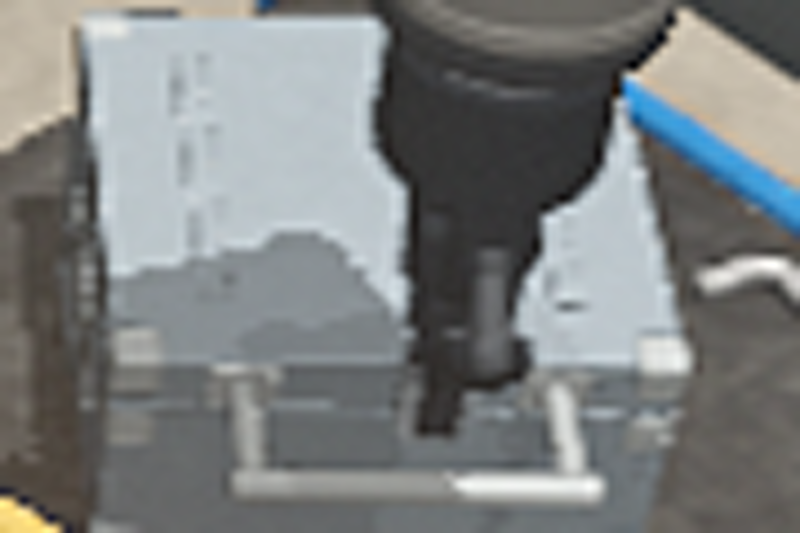

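```bash
python3 -c "
from h import *
np.set_printoptions(precision=4,suppress=True)
p=imaging.read_camera('wrist');c=wcloud(p)
for r in range(232,262,2): print(r,c[r,310],c[r,316],c[r,323])
m=(abs(c[...,2])<.02)&(c[...,1]>-.03)&(c[...,1]<.03)&(c[...,0]<-.012)&(p['depth']>.02)
print(c[m][:,0].max(), np.percentile(c[m][:,0],[99,99.8]))
"
```

```text
232 [-0.0031  0.0014 -0.0038] [-0.0051  0.0022 -0.0002] [-0.0027  0.0012  0.0039]
234 [-0.0025 -0.0002 -0.0038] [-0.005   0.0009 -0.0002] [-0.0035  0.0002  0.0039]
236 [-0.0036 -0.001  -0.0038] [-0.0052 -0.0003 -0.0002] [-0.0028 -0.0013  0.0039]
238 [-0.033   0.0108 -0.0031] [-0.0326  0.0106 -0.0002] [-0.0337  0.0111  0.0032]
240 [-0.0349  0.0106 -0.0031] [-0.0361  0.0112 -0.0002] [-0.0349  0.0106  0.0031]
242 [-0.0375  0.0107 -0.0031] [-0.038   0.0109 -0.0002] [-0.0375  0.0107  0.0031]
244 [-0.0401  0.0109 -0.003 ] [-0.0408  0.0112 -0.0002] [-0.0409  0.0113  0.003 ]
246 [-0.0432  0.0113 -0.0029] [-0.0417  0.0106 -0.0002] [-0.0414  0.0105  0.003 ]
248 [-0.0453  0.0114 -0.0029] [-0.0453  0.0114 -0.0002] [-0.0442  0.0108  0.0029]
250 [-0.047   0.0112 -0.0029] [-0.0463  0.0109 -0.0002] [-0.047   0.0112  0.0029]
252 [-0.0485  0.0109 -0.0029] [-0.0477  0.0105 -0.0002] [-0.0478  0.0106  0.0029]
254 [-0.0505  0.011  -0.0028] [-0.0504  0.0109 -0.0002] [-0.0498  0.0106  0.0028]
256 [-0.0532  0.0114 -0.0028] [-0.0531  0.0113 -0.0002] [-0.0528  0.0112  0.0028]
258 [-0.0537  0.0107 -0.0028] [-0.053   0.0103 -0.0002] [-0.0537  0.0107  0.0028]
260 [-0.0563  0.0111 -0.0027] [-0.0562  0.0111 -0.0002] [-0.0564  0.0112  0.0027]
-0.031086100197847966 [-0.0375 -0.0334]
```

View pics/w3.png

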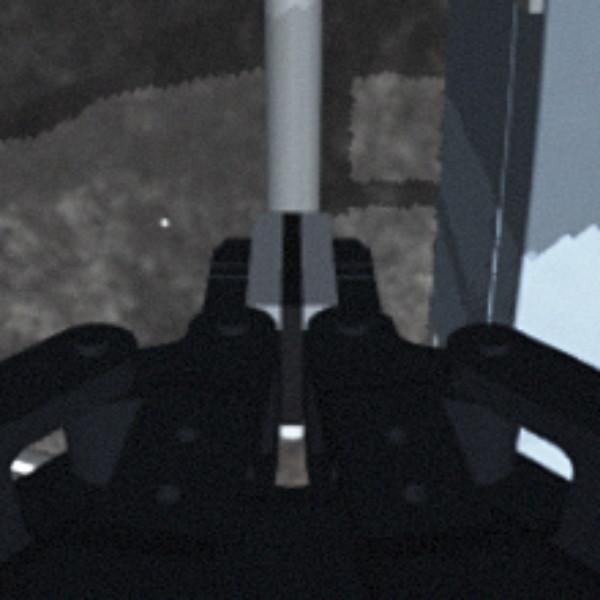

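The real fingertips end about 32 mm short of the reported TCP: the wrist depth shows them at tool x −0.032, and the bar is visible intact below them. The jaws therefore closed above the bar, and nothing was disturbed. I'll reopen and go deeper, using tool x −0.051 as the grasp point.

Emit:
send_rows([
  [[0,0,0,0,0,0,0.05],[0,-0.0015,-0.0005,0,0,0,0.05],[0,0,0,0,0,0,0.05],[0,0,0,0,0,0,0.05],[0.008,0,0,0,0,0,0.05],[0.009,0,0,0,0,0,0.05],[0.009,0,0,0,0,0,0.05],[0.009,0,0,0,0,0,0.05],[0.009,0,0,0,0,0,0.05],[0.008,0,0,0,0,0,0.05],[0,0,0,0,0,0,0],[0,0,0,0,0,0,0],[0,0,0,0,0,0,0],[0,0,0,0,0,0,0],[0,0,0,0,0,0,0]],
])

```text
clock: 6.3
tool_pos: [0.3909, -0.2508, 0.0467]
eef_rot: [0.528, 1.503, -0.529]
wrist_force: [4.9, -2.7, -5.4]
opening: 0.0106
```

```bash
sed -i 's/\.019\*np/.051*np/g' h.py; python3 -c "
from h import *
lift(0,.40,0,.0,20)"
```

```text
t 6.3 case [-0.144  -0.0032  0.0467] tilt 0.002 F [ 5.5  0.9 -5.4] open 0.0106 q [ 0.6   0.31 -0.2   2.19  0.1   0.64 -0.34]
20
[[[-0.0052,0.0032,-0.0008,-0.0032,0.0019,-0.0004,0.0],[-0.0049,0.0,0.0004,0.0,0.0,0.0,0.0],[-0.0049,0.0,0.0005,0.0,0.0,0.0,0.0],[-0.0048,0.0,0.0005,0.0,0.0,0.0,0.0],[-0.0048,0.0,0.0007,0.0,0.0,0.0,0.0],[-0.0049,0.0,0.0007,0.0,0.0,0.0,0.0],[-0.0048,0.0,0.0009,0.0,0.0,0.0,0.0],[-0.0048,0.0,0.0009,0.0,0.0,0.0,0.0],[-0.0047,0.0,0.0011,0.0,0.0,0.0,0.0],[-0.0048,0.0,0.0011,0.0,0.0,0.0,0.0],[-0.0047,0.0,0.0012,0.0,0.0,0.0,0.0],[-0.0047,0.0,0.0014,0.0,0.0,0.0,0.0],[-0.0047,0.0,0.0014,0.0,0.0,0.0,0.0],[-0.0046,0.0,0.0015,0.0,0.0,0.0,0.0],[-0.0047,0.0,0.0016,0.0,0.0,0.0,0.0],[-0.0045,0.0,0.0017,0.0,0.0,0.0,0.0],[-0.0046,0.0,0.0018,0.0,0.0,0.0,0.0],[-0.0045,0.0,0.0019,0.0,0.0,0.0,0.0],[-0.0045,0.0,0.002,0.0,0.0,0.0,0.0],[-0.0044,0.0,0.002,0.0,0.0,0.0,0.0]]]
```

The grip now reads 10.6 mm, so the bar is held. Lifting.

Emit:
send_rows([
  [[-0.002,0,0.0001,0,0,0,0],[-0.004,0,0.0003,0,0,0,0],[-0.0049,0,0.0005,0,0,0,0],[-0.0048,0,0.0005,0,0,0,0],[-0.0048,0,0.0007,0,0,0,0],[-0.0049,0,0.0007,0,0,0,0],[-0.0048,0,0.0009,0,0,0,0],[-0.0048,0,0.0009,0,0,0,0],[-0.0047,0,0.0011,0,0,0,0],[-0.0048,0,0.0011,0,0,0,0],[-0.0047,0,0.0012,0,0,0,0],[-0.0047,0,0.0014,0,0,0,0],[-0.0047,0,0.0014,0,0,0,0],[-0.0046,0,0.0015,0,0,0,0],[-0.0047,0,0.0016,0,0,0,0],[-0.0045,0,0.0017,0,0,0,0],[-0.0046,0,0.0018,0,0,0,0],[-0.0045,0,0.0019,0,0,0,0],[-0.0045,0,0.002,0,0,0,0],[-0.0044,0,0.002,0,0,0,0]],
])

```text
clock: 7.97
tool_pos: [0.4068, -0.2637, 0.1364]
eef_rot: [0.529, 1.509, -0.528]
wrist_force: [-6.4, 9.1, -7.0]
opening: 0.0101
```

```bash
cat >> h.py <<'E'
def qnow(off=.051):
    o=get_obs(); Rm=R.from_rotvec(o["eef_rot"]).as_matrix(); d=np.array(o["tool_pos"])-off*Rm[:,0]-C
    g=np.linspace(0,1.26,500); b=np.array(bar(g)); e=np.hypot(b[0]-d@xh,b[1]-d[2]); i=e.argmin(); print("q",round(g[i],3),"off",np.round([d@xh-b[0,i],d[2]-b[1,i]],4)); return g[i]
E
python3 -c "
from h import *
q=qnow();lift(q,q+.42,0,.25,20)"
```

```text
q 0.379 off [ 0.0004 -0.    ]
t 7.97 case [-0.1235 -0.0033  0.1364] tilt -0.004 F [-10.7   3.1  -7. ] open 0.0101 q [ 0.62  0.21 -0.2   2.08  0.05  0.87 -0.29]
20
[[[-0.0047,0.0033,0.0026,-0.0028,-0.0162,0.0004,0.0],[-0.0046,0.0,0.0029,0.0,-0.0125,0.0,0.0],[-0.0045,0.0,0.0031,0.0,-0.0125,0.0,0.0],[-0.0044,0.0,0.0033,0.0,-0.0125,0.0,0.0],[-0.0043,0.0,0.0034,0.0,-0.0125,0.0,0.0],[-0.0043,0.0,0.0035,0.0,-0.0125,0.0,0.0],[-0.0041,0.0,0.0037,0.0,-0.0125,0.0,0.0],[-0.004,0.0,0.0038,0.0,-0.0125,0.0,0.0],[-0.004,0.0,0.004,0.0,-0.0125,0.0,0.0],[-0.0038,0.0,0.0041,0.0,-0.0125,0.0,0.0],[-0.0037,0.0,0.0042,0.0,-0.0125,0.0,0.0],[-0.0035,0.0,0.0043,0.0,-0.0125,0.0,0.0],[-0.0035,0.0,0.0044,0.0,-0.0125,0.0,0.0],[-0.0033,0.0,0.0046,0.0,-0.0125,0.0,0.0],[-0.0032,0.0,0.0047,0.0,-0.0125,0.0,0.0],[-0.003,0.0,0.0047,0.0,-0.0125,0.0,0.0],[-0.0029,0.0,0.0049,0.0,-0.0125,0.0,0.0],[-0.0028,0.0,0.005,0.0,-0.0125,0.0,0.0],[-0.0026,0.0,0.005,0.0,-0.0125,0.0,0.0],[-0.0024,0.0,0.0052,0.0,-0.0125,0.0,0.0]]]
```

Emit:
send_rows([
  [[-0.0047,0,0.0026,0,-0.0125,0,0],[-0.0046,0,0.0029,0,-0.0125,0,0],[-0.0045,0,0.0031,0,-0.0125,0,0],[-0.0044,0,0.0033,0,-0.0125,0,0],[-0.0043,0,0.0034,0,-0.0125,0,0],[-0.0043,0,0.0035,0,-0.0125,0,0],[-0.0041,0,0.0037,0,-0.0125,0,0],[-0.004,0,0.0038,0,-0.0125,0,0],[-0.004,0,0.004,0,-0.0125,0,0],[-0.0038,0,0.0041,0,-0.0125,0,0],[-0.0037,0,0.0042,0,-0.0125,0,0],[-0.0035,0,0.0043,0,-0.0125,0,0],[-0.0035,0,0.0044,0,-0.0125,0,0],[-0.0033,0,0.0046,0,-0.0125,0,0],[-0.0032,0,0.0047,0,-0.0125,0,0],[-0.003,0,0.0047,0,-0.0125,0,0],[-0.0029,0,0.0049,0,-0.0125,0,0],[-0.0028,0,0.005,0,-0.0125,0,0],[-0.0026,0,0.005,0,-0.0125,0,0],[-0.0024,0,0.0052,0,-0.0125,0,0]],
])

```text
clock: 9.63
tool_pos: [0.462, -0.308, 0.2208]
eef_rot: [0.446, 1.273, -0.573]
wrist_force: [-20.0, 17.8, 2.5]
opening: 0.0099
```

```bash
python3 -c "
from h import *
q=qnow();lift(q,1.19,.24,.5,18)"
```

```text
q 0.795 off [-0.0011  0.0014]
t 9.63 case [-0.0527 -0.0036  0.2208] tilt 0.244 F [-26.7   1.5   2.5] open 0.0099 q [ 0.62  0.09 -0.2   2.04  0.11  0.79 -0.32]
18
[[[-0.0009,0.0036,0.006,-0.0026,-0.0102,0.002,0.0],[-0.0023,0.0,0.0056,0.0,-0.0145,0.0,0.0],[-0.0021,0.0,0.0056,0.0,-0.0144,0.0,0.0],[-0.0019,0.0,0.0057,0.0,-0.0145,0.0,0.0],[-0.0018,0.0,0.0058,0.0,-0.0144,0.0,0.0],[-0.0016,0.0,0.0059,0.0,-0.0145,0.0,0.0],[-0.0014,0.0,0.0059,0.0,-0.0144,0.0,0.0],[-0.0012,0.0,0.006,0.0,-0.0145,0.0,0.0],[-0.001,0.0,0.0059,0.0,-0.0144,0.0,0.0],[-0.0008,0.0,0.0061,0.0,-0.0144,0.0,0.0],[-0.0006,0.0,0.006,0.0,-0.0145,0.0,0.0],[-0.0004,0.0,0.0061,0.0,-0.0144,0.0,0.0],[-0.0003,0.0,0.0061,0.0,-0.0145,0.0,0.0],[0.0,0.0,0.0061,0.0,-0.0144,0.0,0.0],[0.0001,0.0,0.0061,0.0,-0.0145,0.0,0.0],[0.0004,0.0,0.0061,0.0,-0.0144,0.0,0.0],[0.0005,0.0,0.006,0.0,-0.0145,0.0,0.0],[0.0008,0.0,0.0061,0.0,-0.0144,0.0,0.0]]]
```

Emit:
send_rows([
  [[-0.0025,0,0.0045,0,-0.0144,0,0],[-0.0023,0,0.0055,0,-0.0144,0,0],[-0.0021,0,0.0056,0,-0.0144,0,0],[-0.0019,0,0.0057,0,-0.0144,0,0],[-0.0018,0,0.0058,0,-0.0144,0,0],[-0.0016,0,0.0059,0,-0.0144,0,0],[-0.0014,0,0.0059,0,-0.0144,0,0],[-0.0012,0,0.006,0,-0.0144,0,0],[-0.001,0,0.006,0,-0.0144,0,0],[-0.0008,0,0.006,0,-0.0144,0,0],[-0.0006,0,0.006,0,-0.0144,0,0],[-0.0004,0,0.006,0,-0.0144,0,0],[-0.0003,0,0.006,0,-0.0144,0,0]],
])

```text
clock: 10.72
tool_pos: [0.515, -0.3506, 0.2622]
eef_rot: [0.382, 1.09, -0.6]
wrist_force: [-7.0, 7.2, -1.5]
opening: 0.0102
```

```bash
python3 -c "
from h import *
q=qnow();lift(q,1.2,.43,.5,6)"
```

```text
q 1.083 off [-0.0007  0.0007]
t 10.72 case [ 0.0153 -0.0039  0.2622] tilt 0.436 F [-9.9  1.3 -1.5] open 0.0102 q [ 0.61  0.07 -0.19  2.01  0.19  0.65 -0.38]
6
[[[0.001,0.0039,0.0053,-0.0027,-0.0058,0.0019,0.0],[0.0001,0.0,0.0054,0.0,-0.0117,0.0,0.0],[0.0003,0.0,0.0053,0.0,-0.0117,0.0,0.0],[0.0004,0.0,0.0053,0.0,-0.0116,0.0,0.0],[0.0006,0.0,0.0054,0.0,-0.0117,0.0,0.0],[0.0007,0.0,0.0053,0.0,-0.0117,0.0,0.0]]]
```

Emit:
send_rows([
  [[0.001,0,0.005,0,-0.0116,0,0],[0.0001,0,0.0054,0,-0.0116,0,0],[0.0003,0,0.0053,0,-0.0116,0,0],[0.0004,0,0.0053,0,-0.0116,0,0],[0.0005,0,0.0054,0,-0.0116,0,0],[0.0006,0,0.0053,0,-0.0116,0,0]],
])

```text
clock: 11.22
tool_pos: [0.5387, -0.3694, 0.2747]
eef_rot: [0.358, 1.022, -0.61]
wrist_force: [-6.9, 8.2, 2.1]
opening: 0.0102
```

```bash
cat > ik.py <<'E'
from h import *
from scipy.optimize import least_squares
o=get_obs();q=o["joints"];x=o["tool_pos"]
D=np.array([(.426,1.606,1.111,.675,.203),(.13,2.10,.91,.4624,.163),(.31,2.19,.64,.4646,.0467),(.21,2.08,.87,.4848,.1364),(.09,2.04,.79,.5553,.2208),(.07,2.01,.65,.623,.2622),(q[1],q[3],q[5],np.hypot(x[0],x[1]),x[2])])
def fk(p,q2,q4,q6):
    h,a,b,c,d,e=p; A=q2;B=q2+q4;G=B+q6
    return np.sqrt((e+a*np.sin(A)+b*np.sin(B)+c*np.sin(G))**2+d*d), h+a*np.cos(A)+b*np.cos(B)+c*np.cos(G)
f=lambda p:np.r_[fk(p,*D[:,:3].T)[0]-D[:,3],fk(p,*D[:,:3].T)[1]-D[:,4],(p-[.3,.4,.4,.25,.1,0])*.002]
s=least_squares(f,[.3,.4,.4,.25,.1,0]);p=s.x;print(p.round(3),abs(s.fun[:14]).max())
def ik(P,tilt):
    r=np.hypot(P[0],P[1]); g=lambda q:np.r_[np.array(fk(p,q[0],q[1],np.pi-tilt-q[0]-q[1]))-[r,P[2]]]
    k=least_squares(g,[.1,2.]); return np.r_[k.x,np.pi-tilt-k.x.sum(),k.cost]
def con(s,z,tilt,off=.046,d=.02):  # TCP so that roller centre s,z touches finger face
    n=np.array([np.cos(tilt),np.sin(tilt)]);tx=np.array([np.sin(tilt),-np.cos(tilt)]);return np.array([s,z])-d*n+off*tx
if __name__=="__main__":
    here();qnow()
    for nm,s_,z_,a in [("W1",-.11+.024,.33-.045,.5),("pre",*con(-.04,.118,.5),.5),("pre6",*con(-.04,.118,.6),.6),("c",*con(.002,.116,.5),.5),("end",*con(.05,.112,.5),.5),("end35",*con(.05,.112,.35),.35)]:
        P,_=pose(s_,-.063,z_,a);print(nm,np.round([s_,z_],3),ik(P,a).round(3))
E
python3 ik.py
```

```text
[ 0.298  0.561  0.507  0.379  0.031 -0.01 ] 0.0029548979169976564
t 11.22 case [ 0.0456 -0.0039  0.2747] tilt 0.507 F [-10.5   2.2   2.1] open 0.0102 q [ 0.61  0.08 -0.18  2.    0.24  0.58 -0.41]
q 1.202 off [-0.0005  0.0007]
W1 [-0.086  0.285] [-0.184  2.23   0.595  0.   ]
pre [-0.035  0.068] [0.263 2.357 0.022 0.   ]
pre6 [-0.031  0.069] [ 0.274  2.42  -0.152  0.   ]
c [0.007 0.066] [0.319 2.273 0.049 0.   ]
end [0.055 0.062] [0.384 2.176 0.081 0.   ]
end35 [0.047 0.062] [0.399 2.072 0.32  0.   ]
```

```bash
python3 -c "
from ik import *
s_,z_=con(-.035,.120,.37,.042,.022); print(s_,z_,ik(pose(s_,-.063,z_,.37)[0],.37).round(3),ik(pose(-.086,-.063,.3,.4)[0],.4).round(3))
p,Rm=here(); 
st=rows([(.0456-.06*np.sin(.507),-.0039,.2747+.06*np.cos(.507),.507,.035,4),(-.086,-.063,.30,.4,0.,5),(s_,-.063,z_,.37,0.,9)],(p,Rm))
"
```

```text
[ 0.298  0.561  0.507  0.379  0.031 -0.01 ] 0.0029548979169976564
-0.04032335346080436 0.07288671198131738 [0.263 2.263 0.246 0.   ] [-0.146  2.131  0.756  0.   ]
t 11.22 case [ 0.0456 -0.0039  0.2747] tilt 0.507 F [-10.5   2.2   2.1] open 0.0102 q [ 0.61  0.08 -0.18  2.    0.24  0.58 -0.41]
18
[[[-0.015,0.0,0.0,-0.0007,0.0,0.0005,0.035],[-0.015,0.0,0.0,-0.0007,0.0,0.0005,0.035],[-0.015,-0.0001,0.0,-0.0006,0.0001,0.0004,0.035],[-0.015,0.0,0.0,-0.0007,0.0,0.0005,0.035],[-0.0052,-0.0118,-0.0205,0.0,0.0214,0.0,0.0],[-0.0048,-0.0118,-0.0207,0.0,0.0214,0.0,0.0],[-0.0043,-0.0118,-0.0207,0.0,0.0214,0.0,0.0],[-0.0038,-0.0118,-0.0209,0.0,0.0214,0.0,0.0],[-0.0035,-0.0119,-0.0209,0.0,0.0214,0.0,0.0],[0.0252,0.0,-0.0052,0.0,0.0033,0.0,0.0],[0.0253,0.0,-0.005,0.0,0.0034,0.0,0.0],[0.0252,0.0,-0.005,0.0,0.0033,0.0,0.0],[0.0253,0.0,-0.0049,0.0,0.0033,0.0,0.0],[0.0253,0.0,-0.0048,0.0,0.0034,0.0,0.0],[0.0253,0.0,-0.0047,0.0,0.0033,0.0,0.0],[0.0253,0.0,-0.0047,0.0,0.0033,0.0,0.0],[0.0254,0.0,-0.0046,0.0,0.0034,0.0,0.0],[0.0253,0.0,-0.0044,0.0,0.0033,0.0,0.0]]]
```

Emit:
send_rows([
  [[0,0,0,0,0,0,0.035],[0,0,0,0,0,0,0.035],[-0.015,0,0,0,0,0,0.035],[-0.015,0,0,0,0,0,0.035],[-0.015,0,0,0,0,0,0.035],[-0.015,0,0,0,0,0,0.035],[-0.0052,-0.0118,-0.0205,0,0.0214,0,0],[-0.0048,-0.0118,-0.0207,0,0.0214,0,0],[-0.0043,-0.0118,-0.0207,0,0.0214,0,0],[-0.0038,-0.0118,-0.0209,0,0.0214,0,0],[-0.0035,-0.0119,-0.0209,0,0.0214,0,0],[0.0252,0,-0.0052,0,0.0033,0,0],[0.0252,0,-0.005,0,0.0033,0,0],[0.0252,0,-0.005,0,0.0033,0,0],[0.0252,0,-0.0049,0,0.0033,0,0],[0.0252,0,-0.0048,0,0.0033,0,0],[0.0252,0,-0.0047,0,0.0033,0,0],[0.0252,0,-0.0047,0,0.0033,0,0],[0.0252,0,-0.0046,0,0.0033,0,0],[0.0252,0,-0.0044,0,0.0033,0,0]],
])

```text
clock: 12.88
tool_pos: [0.4352, -0.3624, 0.0722]
eef_rot: [0.404, 1.151, -0.591]
wrist_force: [0.3, -1.2, 0.7]
opening: -0.0001
```

```bash
python3 -c "
from ik import *
np.set_printoptions(precision=3,suppress=True)
st=here()
p=imaging.read_camera('wrist');save(p,'w4');c=wcloud(p);g=st[0]+c@st[1].T-C
for k in finder.spot_point(p,'stay_roller')[:2]:
    i,j=int(k['pixel'][0]),int(k['pixel'][1]);v=g[i,j];print(k,'surface case',v@xh,v@yh,v[2])
s_,z_=con(.012,.117,.37,.042,.022); e_=con(.05,.112,.37,.042,.022)
rows([(s_,-.063,z_,.37,0.,8),(*[e_[0]],-.063,e_[1],.37,0.,20)],st)
"
```

```text
[ 0.297  0.564  0.502  0.383  0.029 -0.008] 0.003132601769867127
t 12.88 case [-0.04  -0.063  0.072] tilt 0.371 F [ 1.  -0.7  0.7] open -0.0001 q [ 0.61  0.27 -0.07  2.26  0.25  0.25 -0.36]
{'pixel': [250.1, 439.0], 'score': 0.74} surface case 0.009486305970084062 -0.061295639102701874 0.12482643013743824
28
[[[0.0024,0.0,0.0053,-0.0004,0.0001,0.0001,0.0],[0.0024,0.0,0.0053,-0.0004,0.0002,0.0002,0.0],[0.0023,0.0,0.0053,-0.0004,0.0001,0.0001,0.0],[0.0024,0.0,0.0053,-0.0004,0.0001,0.0001,0.0],[0.0024,0.0,0.0053,-0.0004,0.0002,0.0001,0.0],[0.0024,0.0,0.0053,-0.0004,0.0001,0.0002,0.0],[0.0023,0.0,0.0054,-0.0004,0.0001,0.0001,0.0],[0.0024,-0.0001,0.0053,-0.0004,0.0001,0.0001,0.0],[0.0009,0.0,0.0017,0.0,0.0,0.0,0.0],[0.0009,0.0,0.0017,0.0,0.0,0.0,0.0],[0.001,0.0,0.0016,0.0,0.0,0.0,0.0],[0.0009,0.0,0.0017,0.0,0.0,0.0,0.0],[0.0009,0.0,0.0017,0.0,0.0,0.0,0.0],[0.0009,0.0,0.0017,0.0,0.0,0.0,0.0],[0.0009,0.0,0.0017,0.0,0.0,0.0,0.0],[0.001,0.0,0.0016,0.0,0.0,0.0,0.0],[0.0009,0.0,0.0017,0.0,0.0,0.0,0.0],[0.0009,0.0,0.0017,0.0,0.0,0.0,0.0],[0.0009,0.0,0.0017,0.0,0.0,0.0,0.0],[0.001,0.0,0.0017,0.0,0.0,0.0,0.0],[0.0009,0.0,0.0016,0.0,0.0,0.0,0.0],[0.0009,0.0,0.0017,0.0,0.0,0.0,0.0],[0.0009,0.0,0.0017,0.0,0.0,0.0,0.0],[0.0009,0.0,0.0017,0.0,0.0,0.0,0.0],[0.001,0.0,0.0016,0.0,0.0,0.0,0.0],[0.0009,0.0,0.0017,0.0,0.0,0.0,0.0],[0.0009,0.0,0.0017,0.0,0.0,0.0,0.0],[0.0009,0.0,0.0017,0.0,0.0,0.0,0.0]]]
```

View pics/w4.png

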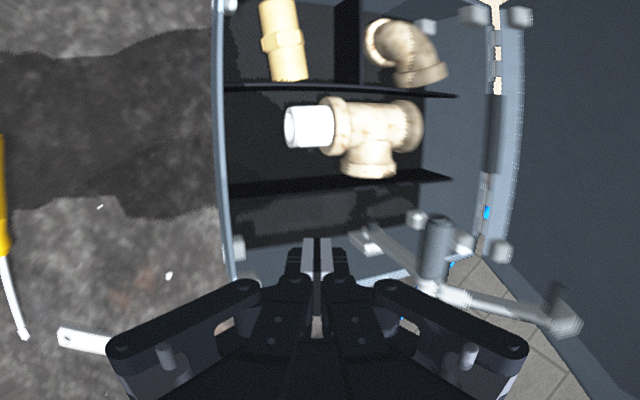

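The wrist view shows the lid up and the roller at about (250, 438), ahead of the closed fingers at column 318. Its lateral position matches the plan. I'll approach and start a slow push.

Emit:
send_rows([
  [[0.0024,0,0.0053,0,0,0,0],[0.0024,0,0.0053,0,0,0,0],[0.0024,0,0.0053,0,0,0,0],[0.0024,0,0.0053,0,0,0,0],[0.0012,0,0.0025,0,0,0,0],[0.0008,0,0.0016,0,0,0,0],[0.0008,0,0.0016,0,0,0,0],[0.0008,0,0.0016,0,0,0,0],[0.0008,0,0.0016,0,0,0,0],[0.0008,0,0.0016,0,0,0,0],[0.0008,0,0.0016,0,0,0,0],[0.0008,0,0.0016,0,0,0,0]],
])

```text
clock: 13.98
tool_pos: [0.4649, -0.3859, 0.07]
eef_rot: [0.405, 1.153, -0.591]
wrist_force: [-0.2, 0.7, 0.4]
opening: -0.0002
```

```bash
cat > look.py <<'E'
from h import *
np.set_printoptions(precision=3,suppress=True)
def look(nm):
    st=here(); p=imaging.read_camera('wrist');save(p,nm);c=wcloud(p);g=st[0]+c@st[1].T-C
    S=g@xh;T=g@yh;Z=g[...,2]
    for k in finder.spot_point(p,'stay_roller')[:1]:
        i,j=int(k['pixel'][0]),int(k['pixel'][1]);print(k,'surf',S[i,j],T[i,j],Z[i,j])
    m=(abs(T+.058)<.012)&(Z>.09)&(Z<.135)&(S>-.01)&(S<.07)&(c[...,2]>.011)&(p['depth']>.03)
    if m.sum()>5: print('roller pts',m.sum(),'S',S[m].min(),S[m].max(),'Ztop',np.percentile(Z[m],97),'s at top',np.median(S[m][Z[m]>np.percentile(Z[m],85)]))
    w_=(abs(T)<.05)&(Z>.14)&(S>0)&(S<.099)   # lid plate inner face
    if w_.sum()>50: print('lid angle pts',w_.sum(),np.median(np.arctan2(Z[w_]-.087,.099-S[w_])))
    return st
E
python3 -c "
from look import *
look('w5')"
```

```text
t 13.98 case [-0.002 -0.063  0.07 ] tilt 0.37 F [-0.6  0.4  0.4] open -0.0002 q [ 0.63  0.32 -0.07  2.18  0.24  0.28 -0.34]
{'pixel': [267.4, 372.8], 'score': 0.66} surf 0.0036140242315180118 -0.05935638141434578 0.12508706341067738
roller pts 1946 S -0.009973827201277112 0.01579582296555697 Ztop 0.12653458010891797 s at top 0.007022684442061961
lid angle pts 28345 1.2766112040982116
```

Emit:
send_rows([
  [[0.0006,0,0.0016,0,0,0,0],[0.0006,0,0.0016,0,0,0,0],[0.0006,0,0.0016,0,0,0,0],[0.0006,0,0.0016,0,0,0,0],[0.0006,0,0.0016,0,0,0,0],[0.0006,0,0.0016,0,0,0,0],[0.0006,0,0.0016,0,0,0,0],[0.0006,0,0.0016,0,0,0,0],[0.0006,0,0.0016,0,0,0,0],[0.0006,0,0.0016,0,0,0,0]],
])

```text
clock: 14.92
tool_pos: [0.4768, -0.3955, 0.0691]
eef_rot: [0.405, 1.156, -0.59]
wrist_force: [-5.6, 6.1, -1.7]
opening: 0.0001
```

```bash
python3 -c "
from look import *
look('w6')"
```

```text
t 14.92 case [ 0.013 -0.063  0.069] tilt 0.367 F [-8.2  1.3 -1.7] open 0.0001 q [ 0.63  0.34 -0.08  2.15  0.24  0.29 -0.33]
{'pixel': [273.8, 365.4], 'score': 0.68} surf 0.014758812028436737 -0.06077561039645825 0.1255837534078989
roller pts 1870 S 0.0026090293835923507 0.026909735673262946 Ztop 0.12764039476826983 s at top 0.017703139418235685
lid angle pts 31918 1.3539600916625263
```

View pics/w6.png

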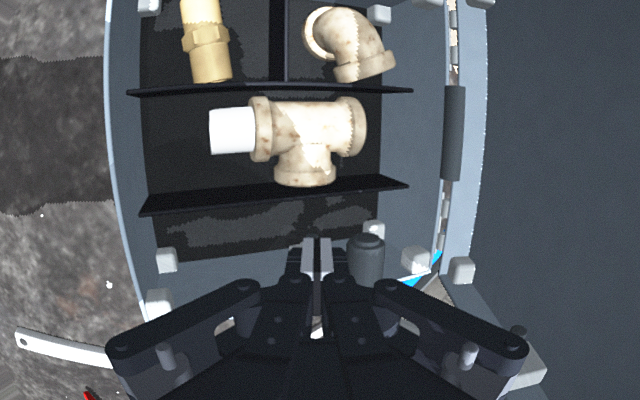

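Emit:
send_rows([
  [[0.0006,0,0.0016,0,0,0,0],[0.0006,0,0.0016,0,0,0,0],[0.0006,0,0.0016,0,0,0,0],[0.0006,0,0.0016,0,0,0,0],[0.0006,0,0.0016,0,0,0,0],[0.0006,0,0.0016,0,0,0,0],[0.0006,0,0.0016,0,0,0,0],[0.0006,0,0.0016,0,0,0,0],[0.0005,0,0.0013,0,0,0,0],[0.0005,0,0.0013,0,0,0,0],[0.0005,0,0.0013,0,0,0,0],[0.0005,0,0.0013,0,0,0,0],[0.0005,0,0.0013,0,0,0,0]],
])

```text
clock: 16.1
tool_pos: [0.4947, -0.4097, 0.0707]
eef_rot: [0.404, 1.152, -0.591]
wrist_force: [-0.5, -0.2, -0.8]
opening: 0.0004
```

```bash
python3 -c "
from look import *
look('w7')"
```

```text
t 16.1 case [ 0.036 -0.063  0.071] tilt 0.371 F [-0.3 -0.4 -0.8] open 0.0004 q [ 0.64  0.37 -0.09  2.1   0.23  0.31 -0.31]
{'pixel': [265.1, 362.6], 'score': 0.93} surf 0.03878040621554051 -0.059863974647521453 0.12169205343269271
roller pts 1894 S 0.025253547925445406 0.05155511747504217 Ztop 0.1243925189134036 s at top 0.041662311176429344
lid angle pts 40305 1.4388455658753752
```

Force is near zero with the roller close to straight. I'll creep on to the stop.

Emit:
send_rows([
  [[0.0004,0,0.0009,0,0,0,0],[0.0004,0,0.0009,0,0,0,0],[0.0004,0,0.0009,0,0,0,0],[0.0004,0,0.0009,0,0,0,0],[0.0004,0,0.0009,0,0,0,0],[0.0004,0,0.0009,0,0,0,0]],
])

```text
clock: 16.7
tool_pos: [0.4989, -0.4131, 0.0701]
eef_rot: [0.405, 1.153, -0.591]
wrist_force: [-0.5, 0.7, -0.2]
opening: 0.0
```

```bash
python3 -c "
from look import *
look('w8')"
```

```text
t 16.7 case [ 0.042 -0.063  0.07 ] tilt 0.37 F [-0.9  0.3 -0.2] open 0.0 q [ 0.64  0.38 -0.09  2.09  0.23  0.31 -0.31]
{'pixel': [266.0, 359.8], 'score': 0.9} surf 0.04271003369538172 -0.06004681138827597 0.12108785502247821
roller pts 1860 S 0.030661376265474206 0.056618831125781116 Ztop 0.12295729763120306 s at top 0.04726381805075511
lid angle pts 43227 1.4326889931410252
```

Emit:
send_rows([
  [[0.0003,0,0.0008,0,0,0,0],[0.0003,0,0.0008,0,0,0,0],[0.0003,0,0.0008,0,0,0,0]],
])

```text
clock: 17.05
tool_pos: [0.4996, -0.4138, 0.0692]
eef_rot: [0.405, 1.156, -0.591]
wrist_force: [-8.0, 7.0, -0.4]
opening: -0.0001
```

```bash
python3 -c "
from look import *
look('w9')"
```

```text
t 17.05 case [ 0.043 -0.063  0.069] tilt 0.367 F [-10.6   0.5  -0.4] open -0.0001 q [ 0.64  0.38 -0.09  2.09  0.23  0.32 -0.31]
{'pixel': [266.2, 359.3], 'score': 0.72} surf 0.04353382673343672 -0.05985542080756508 0.12060996690043091
roller pts 1848 S 0.03179180350183668 0.056629715454015885 Ztop 0.12233938425421806 s at top 0.04762951092250594
lid angle pts 42986 1.4340632672112057
```

The force rises to about 10.6 N with no further travel, so the knee is at its stop. Withdrawing to the front and then up.

```bash
python3 -c "
from look import *
rows([(.03,-.063,.071,.37,0.,4),(-.03,-.063,.078,.37,0.,6),(-.1,-.063,.28,.35,0.,10)])
"
```

```text
t 17.15 case [ 0.042 -0.063  0.069] tilt 0.367 F [-8.   1.4 -1.7] open 0.0002 q [ 0.64  0.38 -0.09  2.09  0.23  0.32 -0.31]
20
[[[-0.0016,0.0,-0.0027,-0.0007,-0.0008,0.0004,0.0],[-0.0015,0.0,-0.0027,-0.0007,-0.0009,0.0003,0.0],[-0.0016,0.0,-0.0028,-0.0007,-0.0008,0.0004,0.0],[-0.0016,0.0,-0.0027,-0.0007,-0.0008,0.0004,0.0],[-0.0047,0.0,-0.0089,0.0,0.0,0.0,0.0],[-0.0047,0.0,-0.0089,0.0,0.0,0.0,0.0],[-0.0047,0.0,-0.0089,0.0,0.0,0.0,0.0],[-0.0047,0.0,-0.0089,0.0,0.0,0.0,0.0],[-0.0047,0.0,-0.0089,0.0,0.0,0.0,0.0],[-0.0047,0.0,-0.0089,0.0,0.0,0.0,0.0],[-0.0214,0.0,0.0008,0.0,0.002,0.0,0.0],[-0.0213,0.0,0.0007,0.0,0.002,0.0,0.0],[-0.0214,0.0,0.0007,0.0,0.002,0.0,0.0],[-0.0214,0.0,0.0007,0.0,0.002,0.0,0.0],[-0.0213,0.0,0.0006,0.0,0.002,0.0,0.0],[-0.0214,0.0,0.0005,0.0,0.002,0.0,0.0],[-0.0214,0.0,0.0005,0.0,0.002,0.0,0.0],[-0.0214,0.0,0.0005,0.0,0.002,0.0,0.0],[-0.0213,0.0,0.0005,0.0,0.002,0.0,0.0],[-0.0214,0.0,0.0004,0.0,0.002,0.0,0.0]]]
```

Emit:
send_rows([
  [[-0.0012,0,-0.0027,0,0,0,0],[-0.0012,0,-0.0027,0,0,0,0],[-0.0012,0,-0.0027,0,0,0,0],[-0.0015,0,-0.0035,0,0,0,0],[-0.0047,0,-0.0089,0,0,0,0],[-0.0047,0,-0.0089,0,0,0,0],[-0.0047,0,-0.0089,0,0,0,0],[-0.0047,0,-0.0089,0,0,0,0],[-0.0047,0,-0.0089,0,0,0,0],[-0.0047,0,-0.0089,0,0,0,0],[-0.02,0,0,0,0,0,0],[-0.02,0,0,0,0,0,0],[-0.02,0,0,0,0,0,0],[-0.02,0,0,0,0,0,0],[-0.02,0,0,0,0,0,0],[-0.02,0,0,0,0,0,0],[0,0,0,0,0,0,0],[0,0,0,0,0,0,0],[0,0,0,0,0,0,0],[0,0,0,0,0,0,0]],
])

```text
clock: 18.82
tool_pos: [0.4099, -0.3419, 0.1888]
eef_rot: [0.405, 1.154, -0.591]
wrist_force: [0.6, 0.4, -0.5]
opening: -0.0002
```

```bash
cat > fin.py <<'E'
import sys
from look import *
here()
t=imaging.read_camera('top');s=imaging.read_camera('scene')
for n,p in (("top",t),("scene",s)):
    c=cloud(p)-C;S=c@xh;T=c@yh;Z=c[...,2]
    m=(Z>.15)&(abs(T)<.09)&(S>.03)&(S<.16)&(p['depth']>0)
    print(n,'upper pts',m.sum(), 'topmost z',np.percentile(Z[m],98),'fit angle',np.pi/2+np.arctan(np.polyfit(Z[m],S[m],1)[0]))
    for b in ("lid_bar","stay_roller","threadlock","paste_tin"):
        for k in finder.spot_point(p,b)[:1]:
            v=w(p,k['pixel'])-C;print(b,np.round(k['pixel']),round(k['score'],2),np.round([v@xh,v@yh,v[2]],4))
cv2.imwrite(f'pics/{sys.argv[1]}.png',np.vstack([cv2.resize(s['color'][60:260,240:560],(640,400)),t['color'][100:300]])[:,:,::-1])
E
python3 fin.py f1
```

```text
t 18.82 case [-0.072 -0.063  0.189] tilt 0.369 F [ 0.2  0.7 -0.5] open -0.0002 q [ 0.69  0.02 -0.15  2.22  0.1   0.54 -0.21]
top upper pts 746 topmost z 0.32914981159635714 fit angle 1.3110197077740402
lid_bar [184. 458.] 0.67 [0.035 0.001 0.327]
stay_roller [199. 449.] 0.51 [ 0.05  -0.054  0.12 ]
threadlock [201. 411.] 0.53 [-0.007  0.013  0.043]
paste_tin [159. 195.] 0.53 [-0.318  0.552  0.153]
scene upper pts 1462 topmost z 0.32748788380707516 fit angle 1.1833528255087455
lid_bar [ 97. 408.] 0.98 [ 1.476 -0.317 -0.644]
stay_roller [148. 418.] 0.59 [ 0.054 -0.065  0.118]
paste_tin [263. 204.] 0.87 [-0.352  0.586  0.029]
```

View pics/f1.png

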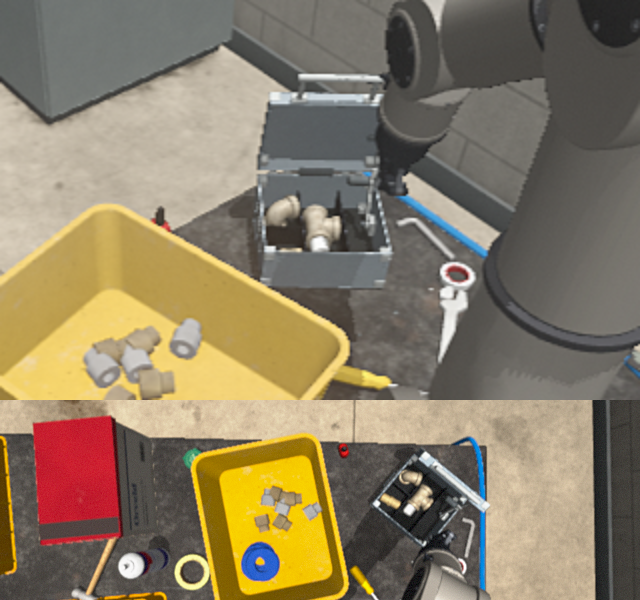

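Picture 10 shows the lid standing with the robot clear of it. The red bottle and green tin are still in place. I'll wait to check that the lid doesn't sink.

Emit:
send_rows([
  [[-0.012,0,0,0,0,0,0],[-0.012,0,0,0,0,0,0],[-0.012,0,0,0,0,0,0],[-0.012,0,0,0,0,0,0],[0,0,0,0,0,0,0],[0,0,0,0,0,0,0],[0,0,0,0,0,0,0],[0,0,0,0,0,0,0],[0,0,0,0,0,0,0],[0,0,0,0,0,0,0],[0,0,0,0,0,0,0],[0,0,0,0,0,0,0],[0,0,0,0,0,0,0],[0,0,0,0,0,0,0],[0,0,0,0,0,0,0],[0,0,0,0,0,0,0],[0,0,0,0,0,0,0],[0,0,0,0,0,0,0],[0,0,0,0,0,0,0],[0,0,0,0,0,0,0]],
])

```text
clock: 20.98
tool_pos: [0.3967, -0.3314, 0.2343]
eef_rot: [0.404, 1.153, -0.591]
wrist_force: [-0.2, 0.9, 0.4]
opening: -0.0001
```

```bash
python3 fin.py f2; python3 -c "
import cv2,numpy as np
a=cv2.imread('pics/f1.png').astype(int);b=cv2.imread('pics/f2.png').astype(int)
d=abs(a-b).max(2)[60:190,255:380];print('lid area diff px>40:',(d>40).sum(),'of',d.size)"
```

```text
t 20.98 case [-0.089 -0.062  0.234] tilt 0.37 F [-0.7  0.6  0.4] open -0.0001 q [ 0.69 -0.07 -0.15  2.19  0.06  0.65 -0.18]
top upper pts 755 topmost z 0.32906527513775563 fit angle 1.314241317946651
lid_bar [185. 459.] 0.84 [ 0.034 -0.004  0.327]
stay_roller [199. 452.] 0.48 [ 0.055 -0.06   0.118]
threadlock [153. 344.] 0.46 [-0.032  0.255  0.079]
paste_tin [160. 196.] 0.51 [-0.32   0.548  0.155]
scene upper pts 1523 topmost z 0.3272809805298 fit angle 1.1883873067975614
lid_bar [ 98. 410.] 0.84 [ 0.033 -0.002  0.326]
stay_roller [148. 418.] 0.7 [ 0.049 -0.061  0.12 ]
threadlock [147. 396.] 0.23 [0.094 0.003 0.086]
paste_tin [262. 202.] 0.62 [-0.349  0.592  0.029]
lid area diff px>40: 182 of 16250
```

The lid has held for more than 2 s unaided, with the bar at case x 33–35 mm and z 321 mm, which matches the locked position.

```bash
python3 -c "
from station import hand_in; print(hand_in())"
```

```text
the job is handed in; nothing more can be done
None
```

The case is open and the stay is locked, with the lid standing on its own. I handed the job in at about 21 s of the 54 s allowed.

**What I did:** I pinched the bar and raised the lid to about 1.20 rad. I then let go and pushed the roller from the front with the closed fingers, about 8 N at the reading during the push and near zero at straight. It stopped at the rigid stop at about 11 N, and I withdrew to the front and up.

**Last checks:**
- **Lid:** over about 2 s unaided, the bar stayed at case x 33–35 mm, z about 321 mm. The locked position works out at about 32 and 322 mm.
- **Roller:** it was seen at about x 49–55 mm, against 48 mm when locked.
- **Robot:** it was touching nothing, with wrist force under 1 N.
- **Loose things:** the tin's position was unchanged in the scene camera. The bottle also looked unmoved in the picture.

**What failed or disagreed:**
- **First grasp:** it closed just above the bar without touching anything, because the real fingertips end about 32 mm short of the reported TCP. I corrected for this afterwards.
- **Force while raising:** it reached about 27 N at the wrist partway up, more than the 10–14 N expected. I shifted the path outward and it fell to about 10 N.
- **Lid angle:** direct plane fits were crude (1.19 and 1.31 rad from the two cameras), so I relied on the bar and roller positions instead.
- **Bottle detections:** some were low-score false hits inside the case.

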